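# Clip a stop block onto the cutting table's stop rail

## Task

Take the loose stop block and clip it onto the stop rail about midway between the two blocks already fitted there: hook its rigid lip under the rail's near edge (the edge on the robot's side) first, then rock it down until its sprung foot clicks under the far edge and it sits flat on the rail. Do it gently, without ramming or forcing the rail or the fitted blocks, leave the other things on the table where they are, and let go of the block at the end.

Things in the scene. Friction and masses are not known exactly. Their poses are not given: they have to be found in the camera images.
- stop_grip (a point): Point on the loose grey stop block, centre of its section, 55 mm above its leg bottoms, 17 below its top. Upper part 28 mm (x) by 26 mm (y), 44 to 72 mm above the leg bottoms: grasp it across y, fingertips above 30 mm, clear of the rail. Main part 56 x 26 mm, 18 to 44 mm up, so a 14 mm shoulder on top at each end can be pressed. Axes: x from hook end to foot end, z up.
- stop: The loose stop block as a whole, 56 (x) x 26 (y) x 72 mm, 110 to 170 g, standing on its legs; shaped like the two fitted ones. Origin midway between the leg bottoms. Its flat seat (main part's underside), 18 mm up, rests on the rail's top when fitted. Under the -x end a rigid hook: wall with inner face at x = -19.5 mm, and lip. Under the +x end two rigid legs, inner faces at x = 21.5 mm, the foot between.
- lip_tip (a point): Upper edge of the tip of the block's rigid lip: x = -13 mm, 11 mm above the leg bottoms, 7 mm under the seat. The lip is 5 mm thick and points to +x, 6.5 mm out from the hook wall. The rail's 4 mm flange goes into the 7 mm slot between lip and seat; with the block tilted about 30 degrees (foot end up) it enters freely and the foot clears the rail.
- foot_tip (a point): Tip of the tooth of the block's black sprung foot: x = 13.5 mm, 13 mm above the leg bottoms, 5 under the seat. The foot slides outwards (+x) up to 8 mm against a spring (1 N plus 0.35 N per mm). Its lower face slopes out to x = 19.5 mm at the bottom, so pressing it down on the rail's far edge pushes it out until it snaps under. Needs some 4 to 8 N down on the foot end.
- rail: Aluminium stop rail, 340 mm long (y). Origin on the table under its centre; x across it, away from the robot, z up. Flange 36 mm wide (edges at x = -18 and 18 mm), 4 mm thick, on a web 16 mm wide; foot plate 60 mm wide, 4 mm thick. The flange is clamped firmly at a height that differs each time: its top 29 to 39 mm above the table, not given here, to be found by touch or sight.
- gap (a point): Point on the rail's foot plate (4 mm above the table, on the rail's centre line) midway between the two fitted blocks, which stand 85 mm to either side along the rail (y), leaving 144 mm free; they are 26 mm wide and their tops 54 mm above the flange's top. x across the rail away from the robot, z up; a rightly fitted block has these axes.
- weight: Bystander: painted steel pattern weight, 60 x 220 x 12 mm with a bar handle 49 mm high; origin under its centre.
- spool: Bystander: wooden thread spool, 48 mm across, 56 mm high, standing; origin under its centre.
- chalk: Bystander: slab of tailor's chalk 50 x 40 x 9 mm; origin under its centre.
- dish: Bystander: small steel dish, 72 mm across, 26 mm high; origin under its centre.
- awl: Bystander: awl, 150 mm long, lying along its x.
- shears: Bystander: shears, 235 mm long, lying along their x; origin at the pivot.
Mind the look-alikes: they are no part of the job. What is shaped like the stop but blue or red is not meant.

How it is judged (in metres and radians):
On the way:
1. the lip is hooked under the rail's near edge, midway between the fitted blocks, while the foot end is still up (x of lip_tip in the frame of rail above -0.0165 m and y of stop_grip in the frame of gap between -0.022 and 0.022 m and z of lip_tip in the frame of rail between 0.016 and 0.0355 m and angle between stop_grip's own z axis and vertical above 0.2 rad), for 0.1 s.
At the end, for the whole second after the job is handed in: The stop block sits flat on the rail (tilt under 0.06 rad, grip point 64 to 78 mm up), square to it (under 0.09 rad), within 22 mm of midway between the fitted blocks, lip and sprung-back foot tooth each at least 1.5 mm under their edges, released (x of lip_tip in the frame of rail above -0.0165 m and y of stop_grip in the frame of gap between -0.022 and 0.022 m and x of foot_tip in the frame of rail below 0.0165 m and z of foot_tip in the frame of rail below 0.036 m and angle between stop_grip's own z axis and vertical below 0.06 rad and angle between the x axis of stop_grip and the x axis of rail, either way round below 0.09 rad and z of stop_grip in the frame of rail between 0.0635 and 0.0785 m and contact force between the fingers and stop below 0.1 N); the robot touches nothing.
It fails at once if the stop block is forced against the rail or the fitted blocks with more than 25 N (contact force between stop and rail above 25 N).
It fails at once if the robot presses on the rail or the fitted blocks with more than 20 N (contact force between the arm and rail above 20 N).
It fails at once if another thing on the table is moved by more than 20 mm (distance of any of weight, spool, chalk, dish, awl, shears from where it was at the start of the episode above 0.02 m).
It also fails if it takes over 64 s, if anything falls off the work surface, if the arm or the gripper's body presses on something with over 40 N, if the wrist force passes 120 N, or if a joint passes its speed limit or range.

## Robot

A 6-joint arm with a two-finger parallel gripper is mounted at the origin on the work surface. World frame = base frame: x ahead of the robot, y to its left, z up, the work surface at z = 0. Lengths are in mm, angles in degrees, forces in N, time in s.
With the tool pointing down it reaches from about 350 to 725 mm from the base axis. Payload 4.3 kg.
Tool frame: the origin (TCP) lies at the very end of the fingers, on their centre line; the grasp point (between the pads) lies 19 mm behind it (ctrl.grip_point_offset is the z of the grasp point in the tool frame, in mm); z points along the fingers, y is the line along which they close (so a half turn about z gives the same grasp; the last joint's range is limited). The gripper opens to 85 mm and grips with 20 to 120 N. Pads are 22 mm wide; open, the fingers measure 114 mm over their backs; the gripper's body (76 mm by 85 mm) begins 54 mm behind the grasp point. The pads swing forward as they close: fully open they stand 13 mm farther back than shut.
Start: joints at [-80.346, 21.618, 4.641, 73.018, 0, 83.68], TCP at [158.251, -552.832, 231.329] pointing down, gripper open.
Joint ranges: [-156.06, 156.06], [-48.1, 94.91], [-58.44, 69.94], [-101.28, 121.22], [-78.64, 73.56], [-180, 180]. Speed limits (degrees/s): [147.25, 147.25, 180, 180, 180, 180].

## Interface

Orientations are given as a 3x3 rotation matrix whose columns are the frame's x, y, z axes.
In Python, from cell import get_state, camera, sign_off, ctrl gives the robot as it stands. The module is installed in compiled form; this text tells all that it offers.
- The arm moves only by the tool carry_out, never from a script. Its argument "increments" is a list of rows, each a list of 7 numbers: the shift along the tool's x, y, z in m, then the turn, a rotation vector about the tool's x, y, z in degrees, then the opening, from 0 (shut) to 1 (fully open). In form: [[x, y, z, ax, ay, az, gripper], ...]. A call has 1 to 20 rows; each row shifts and turns the commanded pose from where the row before left it, along the tool's axes as they then stand; what a row does not reach is not made up. A row lasts 1/8 s, in which the tool goes at most 62.5 mm and 10.7 degrees, less where a joint would pass 70% of its speed; a pose out of reach is approached as far as the arm can. A call is refused whole if a number of a shift passes 0.0625 or a number of a turn 10.7, either way. A call with a gripper value outside its range is refused whole. The fingers move at their own pace and stop on an object; the grip force is fixed at half the most. Time passes only in rows, so rows that do not move let the fingers close. It gives the time, the measured TCP pose, the force, the opening and the grip force at its end, in the units of the state.
- get_state(): the state, without advancing time (a new reading comes with each control period).
- camera(name): name is "side" or "top" or "wrist"; returns a dict with "pixels" (420x560x3 uint8, red, green, blue), "intrinsics" (3x3 intrinsics, pixels), "R" (3x3) and "t" (3): a world point X has camera coordinates R X + t; the wrist camera has in their place "hand_eye" (4x4, takes a point from camera to tool coordinates, whose origin is the TCP and whose axes are the flange's). Camera axes: x right, y down, z forward; pixel columns grow to the right and rows downward; lengths in mm; the calibration is good to about 2 mm. A picture is of the moment at which its call begins: read the wrist's pose just before it. There is no depth.
- sign_off(): hands the job in; it is judged then, once.
The state is a dict: "clock": time; "joints": joint angles; "dq": joint speeds; "effort": joint torques, N m; "position": TCP position; "eef_rot": TCP orientation; "contact_force": force on the tool from outside, world axes, zero at the start; "moment": the same for the moment, N m; "grip_width": finger opening in mm; "grasp_force": force on a finger pad.
Only numpy, scipy, OpenCV 4.12 (cv2) and the standard library are available. Lean on these libraries where they do the work, as an engineer would, in place of code of your own. Each camera call takes 0.05 s, during which the arm holds its last target. There are 200 camera calls.

## Working session

There is one attempt and no reset: what is moved stays moved. The work goes in short steps, Python scripts to look and compute and a tool call to move; the robot and the scene stay as the last step left them, time stands still between calls to the robot, and variables do not carry over. Pictures are saved under pics/ and viewed, at most 10 in all, crops included, and the job is handed in when it is done.

Besides the shell and the picture viewer there is one more tool, called after "Call:" as name([rows], argument=value, ...), one row to a line, values as JSON. carry_out: Moves the arm, as the interface text tells. Its arguments: {"type":"object","properties":{"increments":{"type":"array"}},"required":["increments"]}

```bash
mkdir -p pics; cat > h.py <<'E'
import numpy as np, cv2
from cell import get_state, camera, ctrl
def snap(n,f):
    c=camera(n); cv2.imwrite('pics/'+f,c['pixels'][:,:,::-1]); return c
def ray(c,u,v,z):
    K=np.array(c['intrinsics']);R=np.array(c['R']);t=np.array(c['t'])
    d=R.T@np.linalg.solve(K,[u,v,1]); o=-R.T@t
    return o+d*(z-o[2])/d[2]
def proj(c,X):
    p=np.array(c['intrinsics'])@(np.array(c['R'])@np.array(X)+np.array(c['t'])); return p[:2]/p[2]
E
python3 - <<'E'
from h import *
import pickle
a=snap('top','top.png');b=snap('side','side.png');pickle.dump((a,b),open('c.pkl','wb'))
for c in(a,b):print(np.round(c['intrinsics'],1),np.round(c['R'],3),np.round(c['t']))
print(get_state())
E
```

```text
[[541.9   0.  275.1]
 [  0.  541.9 211.6]
 [  0.    0.    1. ]] [[-0.004 -1.     0.018]
 [-0.997  0.003 -0.072]
 [ 0.072 -0.018 -0.997]] [ -66.  581. 1439.]
[[455.8   0.  280.8]
 [  0.  455.8 216.4]
 [  0.    0.    1. ]] [[-0.927 -0.375 -0.019]
 [-0.195  0.525 -0.829]
 [ 0.321 -0.764 -0.56 ]] [509. 192. 955.]
{'clock': 0.1, 'joints': array([-8.03452810e+01,  2.16587848e+01,  4.57004357e+00,  7.30154168e+01,
        2.27100017e-03,  8.36807115e+01]), 'dq': array([-0.10361995, -0.08792759,  0.16303023, -0.01642153, -0.01226737,
       -0.07262806]), 'effort': array([ 9.69178946e-04, -4.64695215e+01,  2.70581603e+01,  1.21145253e-02,
       -1.36144645e-04,  5.50451972e-06]), 'position': array([ 158.16662376, -552.22651183,  230.43988955]), 'eef_rot': array([[ 9.61386683e-01,  2.75200973e-01, -2.65805575e-04],
       [ 2.75200997e-01, -9.61385030e-01,  1.79879934e-03],
       [ 2.39489828e-04, -1.80249169e-03, -9.99998347e-01]]), 'contact_force': array([-0.50003276,  0.20089574, -0.36630582]), 'moment': array([-0.0067273 , -0.00985424, -0.004186  ]), 'grasp_force': 0.0, 'grip_width': 85.54529745853064}
```

View pics/top.png

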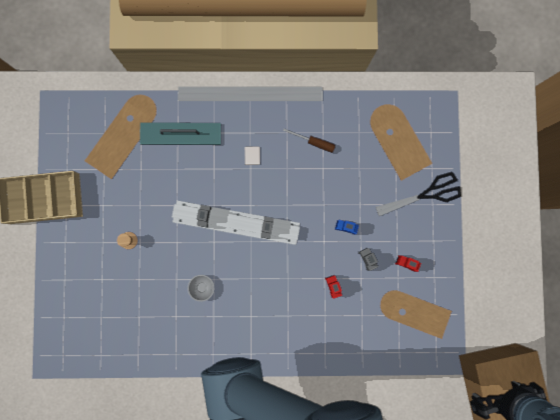

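View pics/side.png

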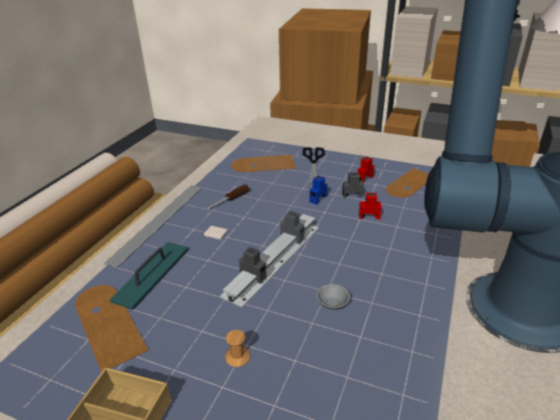

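Top view: the stop-shaped candidates are grey (369,259), blue (346,227), red (408,263) and red (334,287). The fitted blocks are at (204,216) and (268,228) on the rail. I choose the grey one and check it in a close crop.

```bash
python3 - <<'E'
from h import *
a=cv2.imread('pics/top.png');b=cv2.imread('pics/side.png')
r=lambda im,u,v,w,h,s:cv2.resize(im[v:v+h,u:u+w],None,fx=s,fy=s,interpolation=cv2.INTER_CUBIC)
o=np.zeros((600,800,3),np.uint8)
x=r(a,165,195,140,55,5.7);o[:x.shape[0],:x.shape[1]]=x
x=r(a,350,240,40,40,7);o[315:595,0:280]=x
x=r(b,220,210,105,60,2.5)
x=r(b,330,165,40,40,7);o[315:595,290:570]=x
x=r(b,220,205,105,95,2.1);o[315:315+x.shape[0],575:575+x.shape[1]]=x
cv2.imwrite('pics/crop1.png',o)
E
```

```text
(no output)
```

View pics/crop1.png

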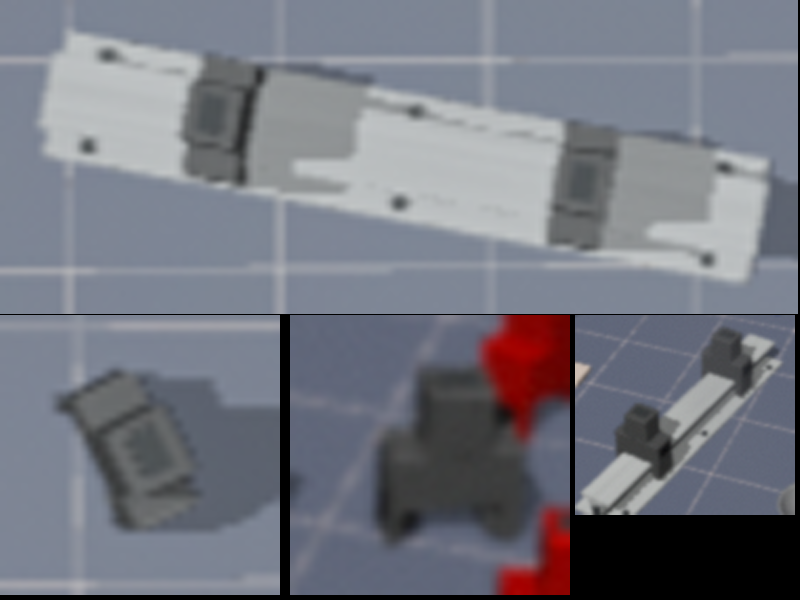

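```bash
python3 - <<'E'
from h import *
import pickle
a,b=pickle.load(open('c.pkl','rb'))
for n,u,v,z in [('stop top',371.1,259.6,72),('shoulder far',350+112/7,240+70/7,44),('shoulder near',350+155/7,240+198/7,44),
 ('TL',176.9,200.6,4),('BL',172.4,222.2,4),('TR',300.1,223.1,4),('BR',296.2,244.1,4),
 ('b1 top',165+213/5.7,195+115/5.7,88),('b2 top',165+586/5.7,195+182/5.7,88)]:
  print(n,np.round(ray(a,u,v,z),1))
E
```

```text
stop top [ 451.9 -315.5   72. ]
shoulder far [ 476.8 -307.8   44. ]
shoulder near [ 428.5 -323.3   44. ]
TL [613.  199.1   4. ]
BL [554.1 210.8   4. ]
TR [ 550.6 -136.2    4. ]
BR [ 493.5 -125.2    4. ]
b1 top [567.4 120.   88. ]
b2 top [536.8 -47.8  88. ]
```

The grey block at top-view pixel (371,260) has a stop's shape and is the only loose grey one. It stands at about (452,-315) with its axis at ±18°. The rail centre is about (552.5,36.5) at yaw −10.4°. I'll move over the block.

Call:
carry_out([
  [0.0348,-0.0147,0,0,0,-0.18,1],
  [0.0348,-0.0147,0,0,0,-0.18,1],
  [0.0348,-0.0147,0,0,0,-0.18,1],
  [0.0348,-0.0147,0,0,0,-0.18,1],
  [0.0348,-0.0147,0,0,0,-0.18,1],
  [0.0348,-0.0147,0,0,0,-0.18,1],
  [0.0348,-0.0147,0,0,0,-0.18,1],
  [0.0348,-0.0147,0,0,0,-0.18,1],
  [0.0348,-0.0147,0,0,0,-0.18,1],
  [0.0348,-0.0147,0,0,0,-0.18,1],
  [0,0,0,0,0,0,1],
  [0,0,0,0,0,0,1],
])

```text
clock: 1.6
position: [448.5, -311.7, 230.9]
eef_rot: [[0.952, 0.305, -0.001], [0.305, -0.952, 0.0], [-0.001, -0.0, -1.0]]
contact_force: [-0.3, 0.5, 0.4]
grip_width: 85.3
grasp_force: 0.0
```

```bash
cat >> h.py <<'E'
def wcam(f=None):
    s=get_state(); c=camera('wrist'); H=np.array(c['hand_eye'])
    Rw=s['eef_rot']@H[:3,:3]; tw=s['eef_rot']@H[:3,3]+s['position']
    c['R']=Rw.T; c['t']=-Rw.T@tw
    if f: cv2.imwrite('pics/'+f,c['pixels'][:,:,::-1])
    c['s']=s; return c
E
python3 - <<'E'
from h import *
import pickle
c=wcam('w1.png');pickle.dump(c,open('w1.pkl','wb'));s=c['s'];print(s['position'],s['eef_rot'],s['joints'],ctrl.grip_point_offset,c['hand_eye'])
E
```

```text
[ 448.49961914 -311.66129124  230.94911642] [[ 9.52226965e-01  3.05389606e-01 -9.97367452e-04]
 [ 3.05389817e-01 -9.52227418e-01  6.22164654e-05]
 [-9.30720372e-04 -3.63830059e-04 -9.99999501e-01]] [-4.14308285e+01  1.82637992e+01 -2.38428149e-01  7.15429762e+01
 -3.51410085e-02  1.20787569e+02] -18.700000000000003 [[ 1.17297367e-03 -9.51672313e-01 -3.07113062e-01  7.82387777e+01]
 [ 9.99998632e-01  7.58164386e-04  1.46997332e-03 -1.59096194e+00]
 [-1.16609073e-03 -3.07114367e-01  9.51671900e-01 -1.42440465e+02]
 [ 0.00000000e+00  0.00000000e+00  0.00000000e+00  1.00000000e+00]]
```

View pics/w1.png

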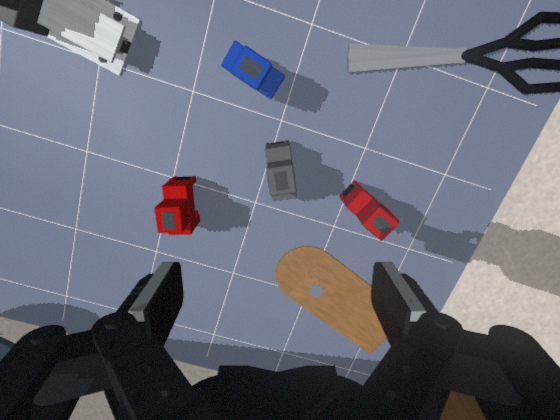

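The wrist view shows the grey block at (281,170), with its top recess at (282,181), blue at (252,68), and reds at (177,206) and (370,210). I enlarge the grey one to tell hook end from foot end.

```bash
python3 - <<'E'
from h import *
import pickle
c=pickle.load(open('w1.pkl','rb'))
print(ray(c,282,181,72))
im=cv2.imread('pics/w1.png')
x=lambda u,v,w,h,s:cv2.resize(im[v:v+h,u:u+w],None,fx=s,fy=s,interpolation=cv2.INTER_CUBIC)
A=x(250,130,65,80,7); A=np.clip(A.astype(float)*1.6,0,255).astype(np.uint8)
B=x(150,170,55,70,6);o=np.zeros((600,800,3),np.uint8);o[:560,:455]=A;o[:420,460:790]=B
cv2.imwrite('pics/crop2.png',o)
E
```

```text
[ 450.5798404  -314.94687162   72.        ]
```

View pics/crop2.png

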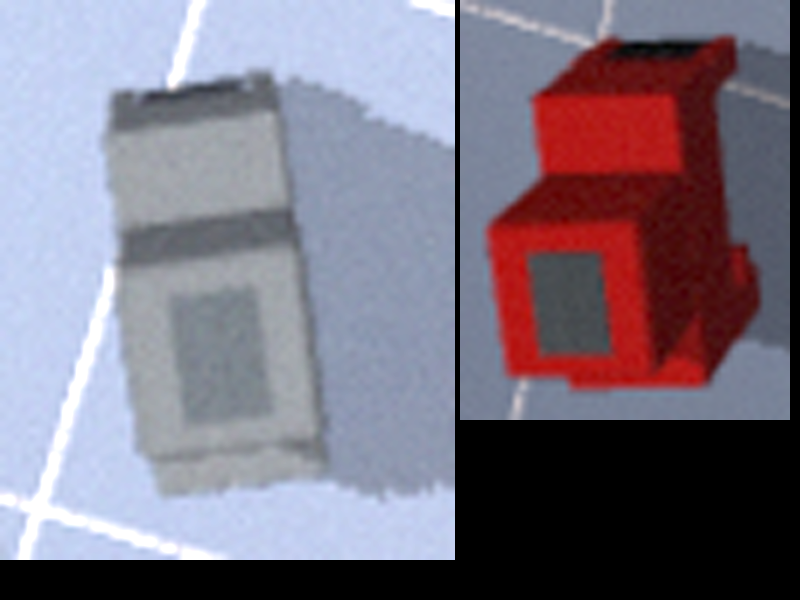

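```bash
python3 - <<'E'
from h import *
import pickle
c=pickle.load(open('w1.pkl','rb'))
P=[ray(c,250+u/7,130+v/7,z) for u,v,z in[(120,264,72),(298,242,72),(147,458,72),(323,443,72),(108,128,44),(281,112,44),(119,235,44),(293,213,44)]]
for p in P:print(np.round(p,1))
an=lambda p,q:np.degrees(np.arctan2((p-q)[1],(p-q)[0]))
print(an(P[0],P[2]),an(P[1],P[3]),an(P[0],P[1])-90,an(P[4],P[5])-90)
print(sum(P[:4])/4)
E
```

```text
[ 458.5 -297.7   72. ]
[ 468.6 -319.4   72. ]
[ 433.8 -309.3   72. ]
[ 443.2 -331.6   72. ]
[ 470.9 -291.2   44. ]
[ 480.7 -314.1   44. ]
[ 456.6 -297.4   44. ]
[ 467.4 -320.4   44. ]
25.129142667679048 25.677244909726802 24.998465560257102 23.114800176320088
[ 451.01513089 -314.52920576   72.        ]
```

The black foot between two legs is at the block's far end (crop (195,90)), so +x points away from the robot and the hook end is near. The yaw is about 25° and the centre about (451.3,-314.8).

Call:
carry_out([
  [0.0018,0.0038,0,0,0,-7.2,0.6],
  [0,0,0.03,0,0,0,0.6],
  [0,0,0.03,0,0,0,0.6],
  [0,0,0.03,0,0,0,0.6],
  [0,0,0.03,0,0,0,0.6],
  [0,0,0.025,0,0,0,0.6],
  [0,0,0.02,0,0,0,0.6],
  [0,0,0.015,0,0,0,0.6],
  [0,0,0.01,0,0,0,0.6],
  [0,0,0.006,0,0,0,0.6],
  [0,0,0,0,0,0,0.6],
  [0,0,0,0,0,0,0.6],
])

```text
clock: 3.15
position: [452.3, -315.0, 35.9]
eef_rot: [[0.906, 0.422, 0.001], [0.422, -0.906, -0.001], [0.0, 0.001, -1.0]]
contact_force: [0.0, -0.2, 0.2]
grip_width: 51.0
grasp_force: 0.0
```

Call:
carry_out([
  [0,0,0,0,0,0,0.3],
  [0,0,0,0,0,0,0.2],
  [0,0,0,0,0,0,0.1],
  [0,0,0,0,0,0,0],
  [0,0,0,0,0,0,0],
  [0,0,0,0,0,0,0],
])

```text
clock: 3.9
position: [452.4, -315.1, 35.9]
eef_rot: [[0.906, 0.422, 0.001], [0.422, -0.906, -0.001], [0.001, 0.001, -1.0]]
contact_force: [0.7, 0.9, 5.7]
grip_width: 25.3
grasp_force: 59.1
```

Call:
carry_out([
  [0,0,-0.01,0,0,0,0],
  [0,0,-0.03,0,0,0,0],
  [0,0,-0.03,0,0,8.85,0],
  [0,0,-0.03,0,0,8.85,0],
  [0,0,-0.03,0,0,8.85,0],
  [0,0,0,0,0,8.85,0],
  [0.0009,-0.0364,0,0,0,0,0],
  [0.0009,-0.0364,0,0,0,0,0],
  [0.0009,-0.0364,0,0,0,0,0],
  [0.0009,-0.0364,0,0,0,0,0],
  [0.0009,-0.0364,0,0,0,0,0],
  [0.0009,-0.0364,0,0,0,0,0],
  [0.0009,-0.0364,0,0,0,0,0],
  [0.0009,-0.0364,0,0,0,0,0],
  [0.0009,-0.0364,0,0,0,0,0],
  [0.0009,-0.0364,0,0,0,0,0],
  [0,0,0,0,0,0,0],
  [0,0,0,0,0,0,0],
])

```text
clock: 6.15
position: [520.2, 4.6, 165.8]
eef_rot: [[0.992, -0.13, 0.003], [-0.13, -0.991, 0.029], [-0.001, -0.03, -1.0]]
contact_force: [0.2, -0.2, -1.4]
grip_width: 25.2
grasp_force: 59.2
```

```bash
python3 - <<'E'
from h import *
import pickle
a,b=pickle.load(open('c.pkl','rb'))
P=lambda c:np.array(c['intrinsics'])@np.c_[c['R'],c['t']]
A=np.array([[202.4,215.2],[267.8,226.9]]).T;B=np.array([[251,251.2],[292.9,216]]).T
X=cv2.triangulatePoints(P(a),P(b),A,B);print((X[:3]/X[3]).T)
c=wcam('w2.png');pickle.dump(c,open('w2.pkl','wb'));s=c['s'];print(s['position'],s['eef_rot'],s['joints'],s['grip_width'],s['contact_force'])
E
```

```text
[[568.39313814 120.86207428  81.8514074 ]
 [536.55378345 -48.08397507  75.76464127]]
[520.19545442   4.63539656 165.77583872] [[ 9.91569789e-01 -1.29533890e-01  3.21310763e-03]
 [-1.29572234e-01 -9.91134033e-01  2.94000892e-02]
 [-6.23687594e-04 -2.95685698e-02 -9.99562560e-01]] [ -7.49909876  16.86494396 -12.03821776  61.13417694   1.69436697
 179.94575303] 25.22319692004491 [ 0.15424516 -0.202801   -1.42915345]
```

View pics/w2.png

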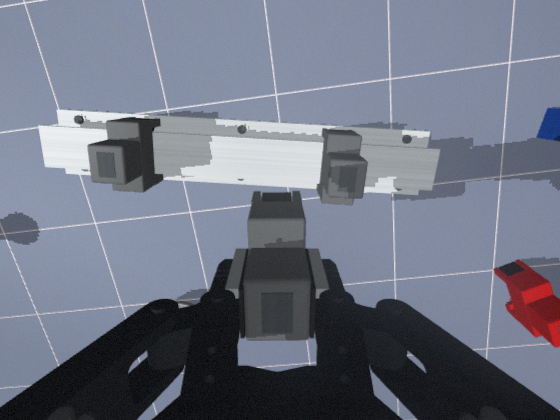

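The picture shows the block held well at (278,290) and the fitted blocks' tops at (107,165) and (347,180). The last joint is at its 180° limit, though, so this grasp can't reach the rail's yaw. I'll set the block down on free table, regrasp with the tool turned half round, and go on.

```bash
cat >> h.py <<'E'
from scipy.spatial.transform import Rotation as Ro
def des(yaw,tilt=0,flip=False):
    # tool x along stop x (or -x if flip); tilt = foot end up, deg
    R=Ro.from_euler('z',yaw,degrees=True)*Ro.from_euler('y',-tilt,degrees=True)
    M=R.as_matrix()@np.diag([1,-1,-1])
    return M@np.diag([-1,-1,1]) if flip else M
def rel(pos,R):
    s=get_state();E=s['eef_rot'];rv=Ro.from_matrix(E.T@R).as_rotvec(degrees=True)
    print('rotvec(tool)',np.round(rv,2),'shift in present tool',np.round(E.T@(np.array(pos)-s['position']),1),'in final tool',np.round(R.T@(np.array(pos)-s['position']),1))
E
python3 - <<'E'
from h import *
import pickle
a,b=pickle.load(open('c.pkl','rb'));c=pickle.load(open('w2.pkl','rb'))
print('dish',ray(a,202,288,20))
for z in (80,85,92):print(z,ray(c,107,165,z),ray(c,347,180,z), ray(a,202.4,215.2,z),ray(a,267.8,226.9,z))
rel([440,-25,80],des(5))
E
```

```text
dish [377.50166608 127.70175786  20.        ]
80 [566.23985811 124.98152535  80.        ] [534.40639022 -44.21089788  80.        ] [567.90413743 120.8170953   80.        ] [537.18569759 -47.77455834  80.        ]
85 [566.91072355 122.05901831  85.        ] [535.77503386 -43.42476767  85.        ] [567.57331667 120.23828929  85.        ] [536.96475402 -47.7503267   85.        ]
92 [567.84993517 117.96750846  92.        ] [537.69113496 -42.32418537  92.        ] [567.11016762 119.42796087  92.        ] [536.65543302 -47.71640239  92.        ]
rotvec(tool) [ -1.7   -0.15 -12.46] shift in present tool [-75.7  42.3  84.6] in final tool [-82.5  22.5  85.8]
```

Call:
carry_out([
  [0,0,0,-0.85,-0.07,-6.23,0],
  [0,0,0,-0.85,-0.07,-6.23,0],
  [-0.0165,0.0045,0.012,0,0,0,0],
  [-0.0165,0.0045,0.02,0,0,0,0],
  [-0.0165,0.0045,0.02,0,0,0,0],
  [-0.0165,0.0045,0.02,0,0,0,0],
  [-0.0165,0.0045,0.014,0,0,0,0],
  [0,0,0,0,0,0,0],
  [0,0,0,0,0,0,0],
])

```text
clock: 7.32
position: [441.5, -24.7, 80.6]
eef_rot: [[0.996, 0.088, 0.002], [0.088, -0.996, 0.0], [0.002, 0.0, -1.0]]
contact_force: [0.1, -0.4, -1.9]
grip_width: 25.3
grasp_force: 59.2
```

```bash
python3 - <<'E'
from h import *
rel([440,-25,37],des(5))
s=get_state();print(s['position'],s['contact_force'],s['joints'])
E
```

```text
rotvec(tool) [ 0.   -0.14  0.04] shift in present tool [-1.6  0.2 43.6] in final tool [-1.5  0.2 43.6]
[441.4790673  -24.68387493  80.59998545] [ 0.10425962 -0.42541339 -1.88630917] [-1.14588790e+01  1.28740332e+01 -3.13892033e+01  4.55991231e+01
  3.95362982e-02  1.63497699e+02]
```

Call:
carry_out([
  [0,0,0.015,0,-0.14,0,0],
  [0,0,0.015,0,0,0,0],
  [0,0,0.01,0,0,0,0],
  [0,0,0.003,0,0,0,0],
  [0,0,0.001,0,0,0,0],
  [0,0,0,0,0,0,0],
  [0,0,0,0,0,0,0],
])

```text
clock: 8.2
position: [440.7, -24.3, 36.1]
eef_rot: [[0.996, 0.089, -0.001], [0.089, -0.996, 0.0], [-0.001, -0.0, -1.0]]
contact_force: [0.9, -0.3, -1.7]
grip_width: 25.2
grasp_force: 59.5
```

Call:
carry_out([
  [0,0,0,0,0,0,0.4],
  [0,0,0,0,0,0,0.6],
  [0,0,0,0,0,0,0.6],
  [0,0,-0.02,0,0,0,0.6],
  [0,0,-0.025,0,0,0,0.6],
  [0,0,-0.025,0,0,0,0.6],
  [0,0,0,0,0,0,0.6],
])

```text
clock: 9.07
position: [442.2, -24.6, 107.5]
eef_rot: [[0.996, 0.089, 0.002], [0.089, -0.996, -0.001], [0.002, 0.001, -1.0]]
contact_force: [1.2, -0.3, 0.4]
grip_width: 51.2
grasp_force: 0.0
```

Call:
carry_out([
  [0,0,0,0,0,-10,0.6],
  [0,0,0,0,0,-10,0.6],
  [0,0,0,0,0,-10,0.6],
  [0,0,0,0,0,-10,0.6],
  [0,0,0,0,0,-10,0.6],
  [0,0,0,0,0,-10,0.6],
  [0,0,0,0,0,-10,0.6],
  [0,0,0,0,0,-10,0.6],
  [0,0,0,0,0,-10,0.6],
  [0,0,0,0,0,-10,0.6],
  [0,0,0,0,0,-10,0.6],
  [0,0,0,0,0,-10,0.6],
  [0,0,0,0,0,-10,0.6],
  [0,0,0,0,0,-10,0.6],
  [0,0,0,0,0,-10,0.6],
  [0,0,0,0,0,-10,0.6],
  [0,0,0,0,0,-10,0.6],
  [0,0,0,0,0,-10,0.6],
  [0,0,0,0,0,0,0.6],
  [0,0,0,0,0,0,0.6],
])

```text
clock: 11.58
position: [439.9, -24.2, 105.3]
eef_rot: [[-0.996, -0.086, -0.003], [-0.086, 0.996, 0.0], [0.003, 0.001, -1.0]]
contact_force: [-0.9, -0.3, -0.6]
grip_width: 51.0
grasp_force: 0.0
```

```bash
python3 - <<'E'
from h import *
import pickle
a,b=pickle.load(open('c.pkl','rb'))
rel([440.7,-24.3,36],des(5.1,0,True))
c=wcam('w3.png');pickle.dump(c,open('w3.pkl','wb'));print(c['s']['joints'],c['s']['position'])
im=cv2.imread('pics/w3.png');cv2.imwrite('pics/w3c.png',cv2.resize(im[190:400,140:420],None,fx=2.8,fy=2.8,interpolation=cv2.INTER_CUBIC))
E
```

```text
rotvec(tool) [ 0.04 -0.16 -0.15] shift in present tool [-1.  -0.3 69.2] in final tool [-0.8 -0.2 69.3]
[-1.13993640e+01  1.13742738e+01 -2.91123455e+01  4.96759163e+01
 -8.84723092e-03 -1.63456829e+01] [439.87314959 -24.16402145 105.25042057]
```

View pics/w3.png

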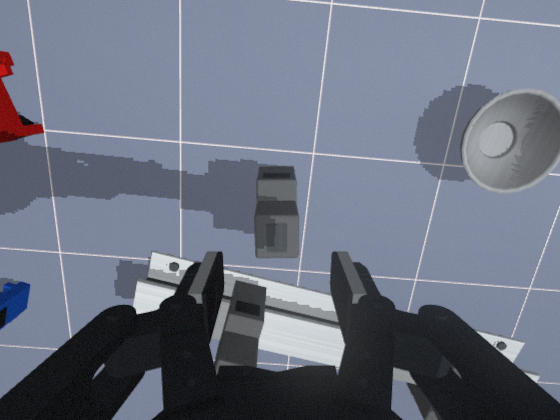

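Block stands at (277,215), undisturbed, between the turned fingers; rail is below it in the image, dish at (515,140). Descend and grip.

```bash
python3 - <<'E'
from h import *
import pickle
c=pickle.load(open('w3.pkl','rb'))
print(ray(c,277,230,72),ray(c,277,187,44))
E
```

```text
[434.47727711 -23.12150893  72.        ] [416.35052463 -24.71147547  44.        ]
```

Call:
carry_out([
  [-0.0008,0,0.015,0,-0.16,0,0.6],
  [0,0,0.02,0,0,0,0.6],
  [0,0,0.02,0,0,0,0.6],
  [0,0,0.01,0,0,0,0.6],
  [0,0,0.004,0,0,0,0.6],
  [0,0,0,0,0,0,0.4],
  [0,0,0,0,0,0,0.2],
  [0,0,0,0,0,0,0],
  [0,0,0,0,0,0,0],
  [0,0,0,0,0,0,0],
  [0,0,0,0,0,0,0],
])

```text
clock: 13.0
position: [441.9, -24.3, 37.4]
eef_rot: [[-0.996, -0.089, 0.002], [-0.089, 0.996, 0.0], [-0.002, -0.0, -1.0]]
contact_force: [0.8, 0.7, 4.8]
grip_width: 25.7
grasp_force: 59.3
```

Call:
carry_out([
  [0,0,-0.01,0,0,0,0],
  [0,0,-0.03,0,0,0,0],
  [0,0,-0.03,0,0,7.75,0],
  [0,0,-0.03,0,0,7.75,0],
  [-0.015,0.016,0,0,0,0,0],
  [-0.015,0.016,0,0,0,0,0],
  [-0.015,0.016,0,0,0,0,0],
  [-0.015,0.016,0,0,0,0,0],
  [-0.015,0.016,0,0,0,0,0],
  [0,0,0.02,0,0,0,0],
  [0,0,0.02,0,0,0,0],
  [0,0,0.01,0,0,0,0],
  [0,0,0,0,0,0,0],
  [0,0,0,0,0,0,0],
])

```text
clock: 14.75
position: [529.7, 40.9, 87.6]
eef_rot: [[-0.984, 0.181, 0.002], [0.181, 0.984, 0.0], [-0.002, 0.001, -1.0]]
contact_force: [0.3, 1.2, -1.3]
grip_width: 25.5
grasp_force: 59.1
```

```bash
python3 - <<'E'
from h import *
import pickle
rel([530.1,40.6,75],des(-10.4,0,True))
s=get_state();print(s['position'],s['contact_force'],s['joints'],s['grip_width'])
b=snap('side','s2.png');im=cv2.imread('pics/s2.png');cv2.imwrite('pics/s2c.png',cv2.resize(im[190:310,210:340],None,fx=4.9,fy=4.9,interpolation=cv2.INTER_CUBIC))
E
```

```text
rotvec(tool) [ 0.04  0.1  -0.02] shift in present tool [-0.5 -0.2 12.6] in final tool [-0.5 -0.2 12.6]
[529.67205939  40.9114785   87.63298076] [ 0.26406858  1.18652106 -1.32816533] [-2.44452388e+00  2.16128336e+01 -1.75967036e+01  5.06895529e+01
  3.05835372e-02  7.97256475e+00] 25.460080650972152
```

View pics/s2c.png

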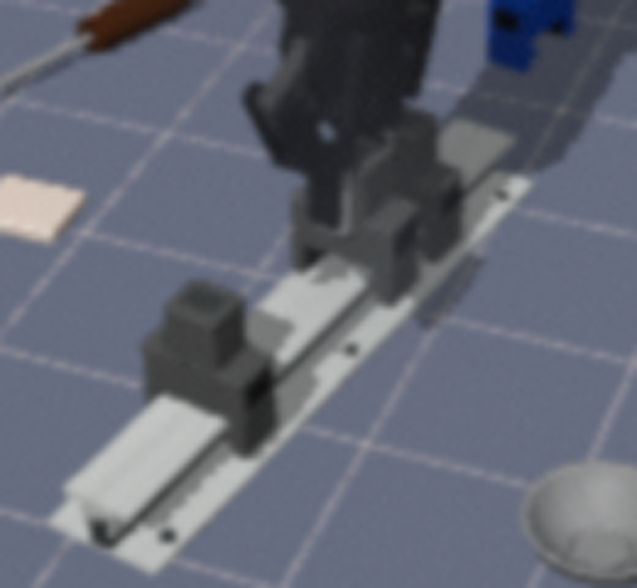

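The crop shows the block held above the rail midway between the fitted blocks, its hook end at (390,280) over the near side. Now I touch the flange top with the foot-end legs.

Call:
carry_out([
  [0,0,0.005,0,0,0,0],
  [0,0,0.005,0,0,0,0],
  [0,0,0.001,0,0,0,0],
  [0,0,0.001,0,0,0,0],
  [0,0,0,0,0,0,0],
])

```text
clock: 15.42
position: [529.3, 41.0, 74.8]
eef_rot: [[-0.984, 0.181, 0.001], [0.181, 0.984, 0.001], [-0.001, 0.001, -1.0]]
contact_force: [-0.1, -0.5, -2.3]
grip_width: 25.3
grasp_force: 59.1
```

Call:
carry_out([
  [0,0,0.001,0,0,0,0],
  [0,0,0.001,0,0,0,0],
  [0,0,0,0,0,0,0],
])

```text
clock: 15.8
position: [529.2, 41.0, 72.8]
eef_rot: [[-0.984, 0.181, 0.001], [0.181, 0.984, 0.0], [-0.001, 0.001, -1.0]]
contact_force: [-0.9, 0.6, -1.5]
grip_width: 25.2
grasp_force: 59.1
```

Call:
carry_out([
  [0,0,0.001,0,0,0,0],
  [0,0,0.001,0,0,0,0],
  [0,0,0,0,0,0,0],
])

```text
clock: 16.18
position: [529.2, 41.0, 70.8]
eef_rot: [[-0.984, 0.181, 0.001], [0.181, 0.984, 0.0], [-0.001, 0.001, -1.0]]
contact_force: [0.3, -1.0, -2.2]
grip_width: 25.3
grasp_force: 59.1
```

Call:
carry_out([
  [0,0,0.001,0,0,0,0],
  [0,0,0,0,0,0,0],
])

```text
clock: 16.42
position: [529.2, 41.0, 69.8]
eef_rot: [[-0.984, 0.181, 0.001], [0.181, 0.984, 0.0], [-0.001, 0.001, -1.0]]
contact_force: [0.3, -1.1, -2.3]
grip_width: 25.6
grasp_force: 59.1
```

Call:
carry_out([
  [0,0,0.001,0,0,0,0],
  [0,0,0,0,0,0,0],
])

```text
clock: 16.68
position: [529.2, 41.0, 68.8]
eef_rot: [[-0.984, 0.181, 0.001], [0.181, 0.984, 0.001], [-0.001, 0.001, -1.0]]
contact_force: [0.5, -0.2, -1.1]
grip_width: 25.3
grasp_force: 59.1
```

Call:
carry_out([
  [0,0,0.0005,0,0,0,0],
  [0,0,0,0,0,0,0],
])

```text
clock: 16.92
position: [529.2, 41.0, 68.4]
eef_rot: [[-0.984, 0.181, 0.001], [0.181, 0.984, 0.0], [-0.001, 0.001, -1.0]]
contact_force: [-0.1, 0.0, -2.0]
grip_width: 25.7
grasp_force: 59.1
```

Call:
carry_out([
  [0,0,0.0005,0,0,0,0],
  [0,0,0,0,0,0,0],
])

```text
clock: 17.18
position: [529.2, 41.0, 67.9]
eef_rot: [[-0.984, 0.181, 0.001], [0.181, 0.984, 0.0], [-0.001, 0.001, -1.0]]
contact_force: [0.7, 0.5, -1.6]
grip_width: 25.3
grasp_force: 59.1
```

Call:
carry_out([
  [0,0,0.0005,0,0,0,0],
  [0,0,0,0,0,0,0],
])

```text
clock: 17.42
position: [529.4, 41.0, 67.5]
eef_rot: [[-0.984, 0.181, 0.001], [0.181, 0.984, 0.0], [-0.001, 0.001, -1.0]]
contact_force: [0.8, 0.3, -1.1]
grip_width: 25.8
grasp_force: 59.3
```

Call:
carry_out([
  [0,0,0.0005,0,0,0,0],
  [0,0,0,0,0,0,0],
])

```text
clock: 17.68
position: [529.4, 41.0, 67.4]
eef_rot: [[-0.984, 0.181, 0.001], [0.181, 0.984, 0.0], [-0.001, 0.001, -1.0]]
contact_force: [-2.8, 0.4, 5.9]
grip_width: 25.3
grasp_force: 59.8
```

Contact at TCP z 67.4, so the flange top is at about 30.0 mm. Next I raise the block and tilt it.

Call:
carry_out([
  [0,0,-0.01,0,0,0,0],
  [0,0,-0.03,0,0,0,0],
  [0,0,0,0,-7.5,0,0],
  [0,0,0,0,-7.5,0,0],
  [0,0,0,0,-7.5,0,0],
  [0,0,0,0,-7.5,0,0],
  [0,0,0,0,0,0,0],
  [0,0,0,0,0,0,0],
])

```text
clock: 18.68
position: [531.0, 40.9, 108.3]
eef_rot: [[-0.851, 0.181, 0.493], [0.157, 0.984, -0.09], [-0.501, 0.001, -0.866]]
contact_force: [1.4, -0.4, -0.5]
grip_width: 25.3
grasp_force: 59.1
```

```bash
cat >> h.py <<'E'
G=np.array([552.,37.3]); YAW=-10.4; TS=np.array([4.2,37.4]) # TCP in stop
def r2(t): t=np.radians(t); return np.array([[np.cos(t),-np.sin(t)],[np.sin(t),np.cos(t)]])
def tcp_for(lip,t):  # lip (railx,z) -> TCP world
    O=np.array(lip)-r2(t)@[-13,11]; p=O+r2(t)@TS
    a=np.radians(YAW); return np.array([G[0]+p[0]*np.cos(a),G[1]+p[0]*np.sin(a),p[1]])
def lip_now():
    s=get_state();E=s['eef_rot'];x=-E[:,0]
    t=np.degrees(np.arcsin(x[2])); a=np.radians(YAW);d=s['position'][:2]-G
    p=np.array([d[0]*np.cos(a)+d[1]*np.sin(a),s['position'][2]])
    O=p-r2(t)@TS
    print('tilt',t,'yaw',np.degrees(np.arctan2(x[1],x[0])),'lip',O+r2(t)@[-13,11],'O',O,'y',-d[0]*np.sin(a)+d[1]*np.cos(a),'F',np.round(s['contact_force'],1))
E
python3 - <<'E'
from h import *
lip_now(); p=tcp_for([-28,24.7],30);print(p)
rel(p,des(YAW,30,True));print(get_state()['joints'])
E
```

```text
tilt 30.05439024651506 yaw -10.44562075799165 lip [-23.01353785  76.83818918] O [-6.25234233 73.8278196 ] y -0.22229888766202865 F [ 1.4 -0.4 -0.5]
[526.12777894  42.04844114  56.16307066]
rotvec(tool) [ 0.04  0.05 -0.04] shift in present tool [30.4  0.2 42.6] in final tool [30.4  0.2 42.7]
[  0.83462728   2.19491838 -50.26767558   7.95439899  -5.56008192
   9.79415561]
```

Call:
carry_out([
  [0.0043,0.0002,-0.0025,0,0,0,0],
  [0.0055,0,0.0095,0,0,0,0],
  [0.0055,0,0.0095,0,0,0,0],
  [0.0055,0,0.0095,0,0,0,0],
  [0.0055,0,0.0095,0,0,0,0],
  [0,0,0,0,0,0,0],
])

```text
clock: 19.42
position: [523.8, 42.0, 61.5]
eef_rot: [[-0.853, 0.181, 0.49], [0.157, 0.983, -0.09], [-0.498, 0.0, -0.867]]
contact_force: [0.0, -0.4, -2.0]
grip_width: 25.7
grasp_force: 59.1
```

Call:
carry_out([
  [0.001,0,0.0017,0,0,0,0],
  [0.001,0,0.0017,0,0,0,0],
  [0.001,0,0.0017,0,0,0,0],
  [0.001,0,0.0017,0,0,0,0],
  [0,0,0,0,0,0,0],
])

```text
clock: 20.05
position: [524.1, 42.1, 54.9]
eef_rot: [[-0.851, 0.181, 0.492], [0.157, 0.984, -0.09], [-0.5, 0.001, -0.866]]
contact_force: [-0.2, -0.2, -1.8]
grip_width: 25.2
grasp_force: 59.1
```

```bash
python3 - <<'E'
from h import *
lip_now()
p=tcp_for([-28,24.7],30)
rel(p,des(YAW,30,True))
im=camera('side');cv2.imwrite('pics/s3.png',cv2.resize(im['pixels'][190:310,210:340,::-1],None,fx=4.9,fy=4.9,interpolation=cv2.INTER_CUBIC))
E
```

```text
tilt 30.026571742111514 yaw -10.43021613893719 lip [-29.95857019  23.48240999] O [-13.19883826  20.46390279] y -0.3276956065354577 F [-0.2 -0.2 -1.8]
rotvec(tool) [ 0.02  0.03 -0.03] shift in present tool [-2.3  0.3 -0.1] in final tool [-2.3  0.3 -0.1]
```

View pics/s3.png

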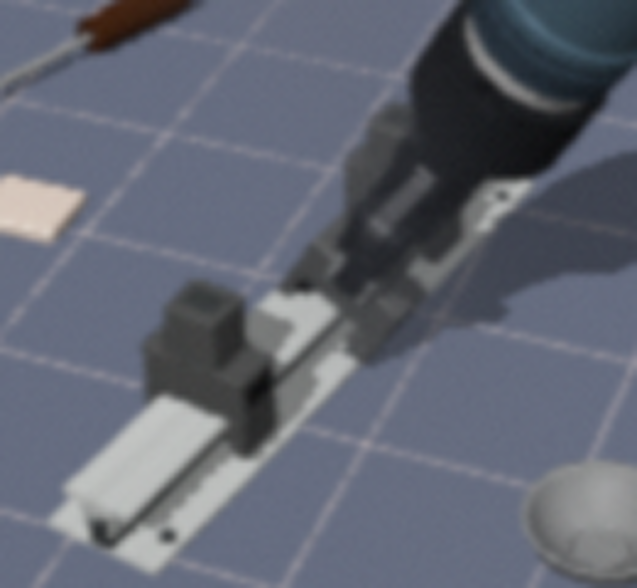

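Picture: the block is tilted with its foot end up at (310,265) and the hook end at (370,340), just short of the rail's near edge, and clear. Now I move it in under the edge.

Call:
carry_out([
  [-0.0006,0.0002,-0.001,0,0,0,0],
  [-0.00173,0,0.001,0,0,0,0],
  [-0.00173,0,0.001,0,0,0,0],
  [-0.00173,0,0.001,0,0,0,0],
  [-0.00173,0,0.001,0,0,0,0],
  [-0.00173,0,0.001,0,0,0,0],
  [0,0,0,0,0,0,0],
])

```text
clock: 20.98
position: [534.3, 40.4, 56.2]
eef_rot: [[-0.851, 0.181, 0.492], [0.157, 0.984, -0.09], [-0.501, 0.001, -0.866]]
contact_force: [0.1, 0.1, -2.6]
grip_width: 25.3
grasp_force: 59.1
```

```bash
python3 -c "
from h import *
lip_now()"
```

```text
tilt 30.03875648478782 yaw -10.437140545950239 lip [-19.65011417  24.76844873] O [-2.8897407  21.75350579] y -0.1130123264638847 F [ 0.1  0.1 -2.6]
```

Z is right. I advance in 1 mm steps, watching the force.

Call:
carry_out([
  [-0.00087,0,0.0005,0,0,0,0],
  [-0.00087,0,0.0005,0,0,0,0],
  [0,0,0,0,0,0,0],
])

```text
clock: 21.35
position: [536.2, 40.1, 56.3]
eef_rot: [[-0.851, 0.181, 0.492], [0.157, 0.984, -0.09], [-0.501, 0.001, -0.866]]
contact_force: [-0.0, 0.3, -1.7]
grip_width: 25.3
grasp_force: 59.1
```

Call:
carry_out([
  [-0.00087,0,0.0005,0,0,0,0],
  [0,0,0,0,0,0,0],
])

```text
clock: 21.6
position: [537.2, 39.9, 56.3]
eef_rot: [[-0.851, 0.181, 0.493], [0.157, 0.984, -0.09], [-0.501, 0.001, -0.866]]
contact_force: [0.6, -0.9, -2.7]
grip_width: 25.0
grasp_force: 59.1
```

Call:
carry_out([
  [-0.00087,0,0.0005,0,0,0,0],
  [0,0,0,0,0,0,0],
])

```text
clock: 21.85
position: [538.2, 39.7, 56.3]
eef_rot: [[-0.851, 0.181, 0.493], [0.157, 0.984, -0.09], [-0.501, 0.001, -0.866]]
contact_force: [-0.2, -0.8, -2.7]
grip_width: 25.2
grasp_force: 59.1
```

Call:
carry_out([
  [-0.00087,0,0.0005,0,0,0,0],
  [0,0,0,0,0,0,0],
])

```text
clock: 22.1
position: [539.2, 39.6, 56.3]
eef_rot: [[-0.851, 0.181, 0.492], [0.157, 0.984, -0.09], [-0.501, 0.001, -0.866]]
contact_force: [0.0, -0.3, -2.1]
grip_width: 25.6
grasp_force: 59.1
```

Call:
carry_out([
  [-0.0006,0,0.00035,0,0,0,0],
  [0,0,0,0,0,0,0],
])

```text
clock: 22.35
position: [539.9, 39.5, 56.3]
eef_rot: [[-0.851, 0.181, 0.493], [0.157, 0.984, -0.09], [-0.501, 0.001, -0.866]]
contact_force: [-0.2, 0.0, -2.8]
grip_width: 25.2
grasp_force: 59.1
```

Call:
carry_out([
  [-0.0006,0,0.00035,0,0,0,0],
  [0,0,0,0,0,0,0],
])

```text
clock: 22.6
position: [540.5, 39.3, 56.3]
eef_rot: [[-0.851, 0.181, 0.492], [0.157, 0.984, -0.09], [-0.501, 0.001, -0.866]]
contact_force: [0.3, -0.6, -1.4]
grip_width: 25.5
grasp_force: 59.1
```

Call:
carry_out([
  [-0.0006,0,0.00035,0,0,0,0],
  [0,0,0,0,0,0,0],
])

```text
clock: 22.85
position: [541.2, 39.2, 56.3]
eef_rot: [[-0.851, 0.181, 0.492], [0.157, 0.984, -0.09], [-0.501, 0.001, -0.866]]
contact_force: [0.2, 0.1, -1.4]
grip_width: 25.5
grasp_force: 59.1
```

Call:
carry_out([
  [-0.0006,0,0.00035,0,0,0,0],
  [0,0,0,0,0,0,0],
])

```text
clock: 23.1
position: [541.5, 39.1, 56.1]
eef_rot: [[-0.852, 0.181, 0.492], [0.157, 0.984, -0.09], [-0.5, 0.001, -0.866]]
contact_force: [-2.8, -0.0, 1.1]
grip_width: 25.2
grasp_force: 59.5
```

Call:
carry_out([
  [-0.0005,0,0.0003,0,0,0,0],
  [0,0,0,0,0,0,0],
])

```text
clock: 23.35
position: [541.6, 39.1, 56.0]
eef_rot: [[-0.852, 0.18, 0.492], [0.157, 0.984, -0.09], [-0.5, 0.001, -0.866]]
contact_force: [-5.5, 0.5, 5.0]
grip_width: 25.1
grasp_force: 60.2
```

The contact force (−x and +z) shows the seat resting on the flange's near top corner, so the lip is inside at about −13.5. Correcting the x offset by 1.1 mm, I plan the rock-down.

```bash
cat >> h.py <<'E'
G=np.array([553.1,37.1])
def pose(t,gap=0.4,dx=0):
    xs=-18+5*t/30-dx; O=np.array([-18,30])-r2(t)@[xs,18-gap]; p=O+r2(t)@TS
    a=np.radians(YAW); 
    return np.array([G[0]+p[0]*np.cos(a),G[1]+p[0]*np.sin(a),p[1]]), des(YAW,t,True)
def plan(ts,**k):
    s=get_state();P,E=s['position'],s['eef_rot']
    # keep y along rail
    for t in ts:
        p,R=pose(t,**k); sh=E.T@(p-P); sh[1]=0
        print(t,np.round(sh,2),np.round(Ro.from_matrix(E.T@R).as_rotvec(degrees=True),2)); P,E=p,R
E
python3 - <<'E'
from h import *
lip_now();plan([30,27,24,21,18,15,12,10,8,6,4,2,0])
E
```

```text
tilt 29.97575196645314 yaw -10.41331782601576 lip [-13.36204433  24.54777344] O [ 3.39500368 21.51440201] y -0.09530288209653315 F [-5.5  0.5  5. ]
30 [ 1.3   0.   -0.45] [ 0.03 -0.02 -0.01]
27 [-1.51  0.    0.95] [ 0.  3. -0.]
24 [-1.51  0.    0.98] [-0.  3. -0.]
21 [-1.51  0.    1.01] [0. 3. 0.]
18 [-1.51  0.    1.03] [-0.  3. -0.]
15 [-1.51  0.    1.06] [0. 3. 0.]
12 [-1.51  0.    1.08] [-0.  3. -0.]
10 [-1.01  0.    0.73] [0. 2. 0.]
8 [-1.01  0.    0.74] [-0.  2. -0.]
6 [-1.01  0.    0.75] [0. 2. 0.]
4 [-1.01  0.    0.76] [-0.  2. -0.]
2 [-1.01  0.    0.78] [-0.  2.  0.]
0 [-1.01  0.    0.79] [-0.  2.  0.]
```

Call:
carry_out([
  [0.0013,0,-0.0004,0,0,0,0],
  [-0.0015,0,0.00095,0,3,0,0],
  [-0.0015,0,0.001,0,3,0,0],
  [-0.0015,0,0.001,0,3,0,0],
  [-0.0015,0,0.00103,0,3,0,0],
  [0,0,0,0,0,0,0],
])

```text
clock: 24.1
position: [547.8, 37.9, 54.5]
eef_rot: [[-0.936, 0.181, 0.303], [0.172, 0.983, -0.055], [-0.308, 0.001, -0.951]]
contact_force: [-5.6, 1.2, 2.3]
grip_width: 25.2
grasp_force: 61.4
```

```bash
python3 - <<'E'
from h import *
lip_now();plan([18,15,12,10,8])
E
```

```text
tilt 17.93641905618977 yaw -10.433747969164202 lip [-13.54283589  24.08293364] O [ 2.21292472 17.6210448 ] y -0.18477485849944897 F [-5.6  1.2  2.3]
18 [ 0.44  0.   -0.42] [ 0.02 -0.06 -0.03]
15 [-1.51  0.    1.06] [0. 3. 0.]
12 [-1.51  0.    1.08] [-0.  3. -0.]
10 [-1.01  0.    0.73] [0. 2. 0.]
8 [-1.01  0.    0.74] [-0.  2. -0.]
```

Call:
carry_out([
  [0.0008,0,-0.0007,0,0,0,0],
  [-0.0015,0,0.00106,0,3,0,0],
  [-0.0015,0,0.00108,0,3,0,0],
  [0,0,0,0,0,0,0],
])

```text
clock: 24.6
position: [550.5, 37.5, 54.0]
eef_rot: [[-0.962, 0.181, 0.205], [0.177, 0.984, -0.037], [-0.208, 0.001, -0.978]]
contact_force: [-4.3, 1.3, 2.9]
grip_width: 25.6
grasp_force: 61.4
```

```bash
python3 - <<'E'
from h import *
lip_now();plan([12,10,8,6,4])
E
```

```text
tilt 12.012778639571179 yaw -10.421155180040452 lip [-13.96198113  24.60412702] O [ 1.0427628  16.55070169] y -0.03387983274175932 F [-4.3  1.3  2.9]
12 [-0.18  0.    0.49] [ 0.04  0.01 -0.02]
10 [-1.01  0.    0.73] [0. 2. 0.]
8 [-1.01  0.    0.74] [-0.  2. -0.]
6 [-1.01  0.    0.75] [0. 2. 0.]
4 [-1.01  0.    0.76] [-0.  2. -0.]
```

Call:
carry_out([
  [0.0005,0,0,0,0,0,0],
  [0,0,0,0,0,0,0],
])

```text
clock: 24.85
position: [550.2, 37.6, 54.1]
eef_rot: [[-0.962, 0.181, 0.207], [0.177, 0.984, -0.037], [-0.21, 0.001, -0.978]]
contact_force: [0.7, -0.0, -2.4]
grip_width: 25.4
grasp_force: 60.9
```

```bash
python3 -c "
from h import *
lip_now();print(get_state()['moment'])"
```

```text
tilt 12.123510261597765 yaw -10.416107530697705 lip [-14.16526795  24.685377  ] O [ 0.85501226 16.66096533] y -0.03845374406313756 F [ 0.7 -0.  -2.4]
[ 0.04670706  0.45576752 -0.01016904]
```

Call:
carry_out([
  [-0.0009,0,0.00074,0,2,0,0],
  [-0.0009,0,0.00074,0,2,0,0],
  [0,0,0,0,0,0,0],
])

```text
clock: 25.22
position: [552.3, 37.2, 52.9]
eef_rot: [[-0.974, 0.181, 0.138], [0.179, 0.984, -0.025], [-0.14, 0.001, -0.99]]
contact_force: [-2.9, 0.9, 1.6]
grip_width: 25.4
grasp_force: 61.0
```

```bash
python3 -c "
from h import *
lip_now();print(get_state()['moment']);plan([8,6,4,2,0])"
```

```text
tilt 8.050529857294359 yaw -10.42353701184435 lip [-14.176822    24.37938285] O [ 0.23557243 15.30839134] y -0.05250037472981407 F [-2.9  0.9  1.6]
[ 0.14186576  0.68891791 -0.03048453]
8 [-0.69  0.    0.52] [ 0.04  0.05 -0.02]
6 [-1.01  0.    0.75] [0. 2. 0.]
4 [-1.01  0.    0.76] [-0.  2. -0.]
2 [-1.01  0.    0.78] [-0.  2.  0.]
0 [-1.01  0.    0.79] [-0.  2.  0.]
```

Call:
carry_out([
  [-0.0007,0,0.0006,0,2,0,0],
  [0,0,0,0,0,0,0],
])

```text
clock: 25.48
position: [553.1, 37.1, 52.4]
eef_rot: [[-0.978, 0.181, 0.105], [0.18, 0.984, -0.018], [-0.106, 0.001, -0.994]]
contact_force: [-2.2, 0.2, -0.6]
grip_width: 25.1
grasp_force: 60.9
```

Call:
carry_out([
  [-0.0007,0,0.0006,0,2,0,0],
  [0,0,0,0,0,0,0],
])

```text
clock: 25.72
position: [553.9, 36.9, 52.0]
eef_rot: [[-0.981, 0.181, 0.071], [0.18, 0.984, -0.012], [-0.072, 0.001, -0.997]]
contact_force: [-2.5, 0.6, 0.2]
grip_width: 24.7
grasp_force: 60.9
```

```bash
python3 -c "
from h import *
lip_now();print(get_state()['moment']);plan([4,2,0])"
```

```text
tilt 4.115007591437147 yaw -10.415019224819423 lip [-14.39955114  24.41604717] O [-0.64371912 14.37726808] y -0.05408228661609149 F [-2.5  0.6  0.2]
[ 0.15644544  0.4501747  -0.06571676]
4 [-1.18  0.    0.82] [ 0.04  0.12 -0.01]
2 [-1.01  0.    0.78] [-0.  2.  0.]
0 [-1.01  0.    0.79] [-0.  2.  0.]
```

Call:
carry_out([
  [-0.0007,0,0.0006,0,2,0,0],
  [0,0,0,0,0,0,0],
])

```text
clock: 25.98
position: [554.8, 36.7, 51.5]
eef_rot: [[-0.983, 0.181, 0.037], [0.181, 0.984, -0.006], [-0.037, 0.001, -0.999]]
contact_force: [-1.1, 0.5, -0.1]
grip_width: 25.2
grasp_force: 61.0
```

Call:
carry_out([
  [-0.0006,0,0.0006,0,2,0,0],
  [0,0,0,0,0,0,0],
])

```text
clock: 26.22
position: [555.5, 36.6, 50.9]
eef_rot: [[-0.984, 0.181, 0.003], [0.181, 0.984, 0.0], [-0.003, 0.001, -1.0]]
contact_force: [-0.2, 0.4, -0.5]
grip_width: 25.0
grasp_force: 60.9
```

```bash
python3 -c "
from h import *
lip_now();print(get_state()['moment']);plan([0])"
```

```text
tilt 0.1444386481676666 yaw -10.416598370522497 lip [-14.680883    24.43411125] O [-1.65319411 13.46691826] y -0.09436374423602739 F [-0.2  0.4 -0.5]
[ 0.04877228  0.17528156 -0.03715762]
0 [-1.74  0.    1.08] [ 0.03  0.14 -0.02]
```

Call:
carry_out([
  [0,0,0.0005,0,0,0,0],
  [0,0,0,0,0,0,0],
])

```text
clock: 26.48
position: [555.0, 36.6, 50.3]
eef_rot: [[-0.984, 0.181, 0.002], [0.181, 0.984, 0.0], [-0.002, 0.0, -1.0]]
contact_force: [0.0, -0.2, -2.2]
grip_width: 25.0
grasp_force: 60.4
```

Call:
carry_out([
  [0,0,0.0004,0,0,0,0],
  [0,0,0,0,0,0,0],
])

```text
clock: 26.72
position: [555.0, 36.7, 50.0]
eef_rot: [[-0.984, 0.181, 0.001], [0.181, 0.984, 0.0], [-0.001, 0.001, -1.0]]
contact_force: [-0.6, 0.8, -1.0]
grip_width: 25.1
grasp_force: 60.4
```

Call:
carry_out([
  [0,0,0.0004,0,0,0,0],
  [0,0,0,0,0,0,0],
])

```text
clock: 26.98
position: [555.1, 36.6, 49.6]
eef_rot: [[-0.984, 0.181, 0.001], [0.181, 0.984, 0.0], [-0.001, 0.001, -1.0]]
contact_force: [-0.6, 0.0, -0.8]
grip_width: 25.1
grasp_force: 60.8
```

```bash
python3 -c "
from h import *
lip_now();print(get_state()['moment'])"
```

```text
tilt 0.058083811184818784 yaw -10.413738228585158 lip [-15.11672601  23.18293298] O [-2.10558141 12.19611743] y -0.12202591905972798 F [-0.6  0.  -0.8]
[ 0.0086435  -0.03575205 -0.03829652]
```

Call:
carry_out([
  [0,0,0.0004,0,0,0,0],
  [0,0,0,0,0,0,0],
])

```text
clock: 27.22
position: [555.1, 36.7, 49.6]
eef_rot: [[-0.984, 0.181, 0.001], [0.181, 0.984, 0.0], [-0.001, 0.001, -1.0]]
contact_force: [-1.4, 0.0, 4.2]
grip_width: 25.2
grasp_force: 61.2
```

Call:
carry_out([
  [0,0,0.0003,0,0,0,0],
  [0,0,0,0,0,0,0],
])

```text
clock: 27.48
position: [555.1, 36.6, 49.5]
eef_rot: [[-0.984, 0.181, 0.001], [0.181, 0.984, 0.0], [-0.001, 0.001, -1.0]]
contact_force: [-3.1, 0.1, 5.1]
grip_width: 25.3
grasp_force: 61.6
```

```bash
python3 -c "
from h import *
lip_now();print(get_state()['moment'])"
```

```text
tilt 0.07085873265154476 yaw -10.412257358123206 lip [-15.14386947  23.09584385] O [-2.13027551 12.11192959] y -0.09567328403958175 F [-3.1  0.1  5.1]
[-0.03664108  0.49746151 -0.0595029 ]
```

Seat contact at O z 12.1 mm, as expected. I relieve it slightly, nudge +x by 1 mm for margin, and test the foot by pulling up gently.

Call:
carry_out([
  [0,0,-0.0006,0,0,0,0],
  [-0.0005,0,0,0,0,0,0],
  [-0.0005,0,0,0,0,0,0],
  [0,0,0,0,0,0,0],
])

```text
clock: 27.98
position: [555.2, 36.6, 49.6]
eef_rot: [[-0.984, 0.181, -0.001], [0.181, 0.984, 0.001], [0.001, 0.001, -1.0]]
contact_force: [-3.7, -0.1, 7.1]
grip_width: 25.5
grasp_force: 61.5
```

Call:
carry_out([
  [0,0,-0.0005,0,0,0,0],
  [0,0,-0.0005,0,0,0,0],
  [0,0,0,0,0,0,0],
])

```text
clock: 28.35
position: [555.5, 36.5, 49.9]
eef_rot: [[-0.984, 0.181, -0.0], [0.181, 0.984, 0.001], [0.0, 0.001, -1.0]]
contact_force: [-1.1, 0.3, -2.2]
grip_width: 25.1
grasp_force: 60.8
```

Call:
carry_out([
  [0,0,-0.0004,0,0,0,0],
  [0,0,0,0,0,0,0],
])

```text
clock: 28.6
position: [555.5, 36.5, 50.5]
eef_rot: [[-0.984, 0.181, -0.0], [0.181, 0.984, 0.001], [0.0, 0.001, -1.0]]
contact_force: [-1.5, 1.2, -1.4]
grip_width: 25.2
grasp_force: 60.8
```

```bash
python3 -c "
from h import *
lip_now();print(get_state()['moment'])"
```

```text
tilt -0.009373413418177655 yaw -10.415912038790148 lip [-14.71396369  24.15123609] O [-1.71576343 13.14910948] y -0.14753220694585173 F [-1.5  1.2 -1.4]
[ 0.06348815  0.36318787 -0.0390804 ]
```

Call:
carry_out([
  [0,0,-0.0004,0,0,0,0],
  [0,0,0,0,0,0,0],
])

```text
clock: 28.85
position: [555.5, 36.5, 50.7]
eef_rot: [[-0.984, 0.181, -0.0], [0.181, 0.984, 0.001], [0.0, 0.0, -1.0]]
contact_force: [-0.5, 1.0, -6.4]
grip_width: 25.7
grasp_force: 60.2
```

Call:
carry_out([
  [0,0,-0.0004,0,0,0,0],
  [0,0,0,0,0,0,0],
])

```text
clock: 29.1
position: [555.5, 36.5, 50.9]
eef_rot: [[-0.984, 0.181, -0.0], [0.181, 0.984, 0.001], [0.0, 0.0, -1.0]]
contact_force: [1.4, 0.5, -12.5]
grip_width: 25.1
grasp_force: 59.5
```

The upward pull is resisted (about −10 N after 1 mm of slack), so the foot is latched. I set the block back down on its seat.

Call:
carry_out([
  [0,0,0.0008,0,0,0,0],
  [0,0,0.0005,0,0,0,0],
  [0,0,0.0003,0,0,0,0],
  [0,0,0,0,0,0,0],
])

```text
clock: 29.6
position: [555.7, 36.5, 50.6]
eef_rot: [[-0.984, 0.181, 0.001], [0.181, 0.984, 0.0], [-0.001, 0.001, -1.0]]
contact_force: [-4.8, 0.4, 1.0]
grip_width: 25.3
grasp_force: 60.6
```

Call:
carry_out([
  [0,0,0.0003,0,0,0,0],
  [0,0,0,0,0,0,0],
])

```text
clock: 29.85
position: [555.7, 36.6, 49.8]
eef_rot: [[-0.984, 0.181, 0.001], [0.181, 0.984, 0.001], [-0.0, 0.001, -1.0]]
contact_force: [-3.7, 0.7, 0.4]
grip_width: 25.5
grasp_force: 60.7
```

Call:
carry_out([
  [0.0006,0,0.0001,0,0,0,0],
  [0.0003,0,0.0001,0,0,0,0],
  [0,0,0,0,0,0,0],
])

```text
clock: 30.22
position: [555.6, 36.6, 49.7]
eef_rot: [[-0.984, 0.181, 0.002], [0.181, 0.984, 0.0], [-0.002, 0.001, -1.0]]
contact_force: [-3.6, 0.9, 0.1]
grip_width: 25.5
grasp_force: 60.7
```

Call:
carry_out([
  [0,0,0,0,0,0,0.4],
  [0,0,0,0,0,0,0.55],
  [0,0,0,0,0,0,0.55],
  [0,0,-0.01,0,0,0,0.55],
  [0,0,-0.02,0,0,0,0.55],
  [0,0,-0.03,0,0,0,0.55],
  [0,0,-0.04,0,0,0,0.55],
  [0.03,0,-0.04,0,0,0,0.55],
  [0.03,0,-0.04,0,0,0,0.55],
  [0,0,0,0,0,0,0.55],
])

```text
clock: 31.48
position: [496.8, 47.7, 233.9]
eef_rot: [[-0.984, 0.18, 0.008], [0.18, 0.984, 0.0], [-0.008, 0.002, -1.0]]
contact_force: [-0.1, -1.0, -0.7]
grip_width: 47.0
grasp_force: 0.0
```

```bash
python3 - <<'E'
from h import *
s=get_state();print(s['position'],s['contact_force'],s['grip_width'])
x=lambda im,u,v,w,h,f:cv2.resize(im[v:v+h,u:u+w,::-1],None,fx=f,fy=f,interpolation=cv2.INTER_CUBIC)
A=x(camera('side')['pixels'],215,195,110,110,3.6);B=x(camera('top')['pixels'],165,195,140,55,5.7)
o=np.zeros((600,800,3),np.uint8);o[:A.shape[0]][:280,:A.shape[1]]=A[:280];o[282:282+B.shape[0],:B.shape[1]]=B
W=x(wcam('w4.png')['pixels'],0,0,560,420,.66);o[:277,400:400+W.shape[1]]=W
cv2.imwrite('pics/end.png',o)
E
```

```text
[496.75465379  47.71679487 233.88372287] [-0.08598446 -1.02877488 -0.67913631] 47.01678817798915
```

View pics/end.png

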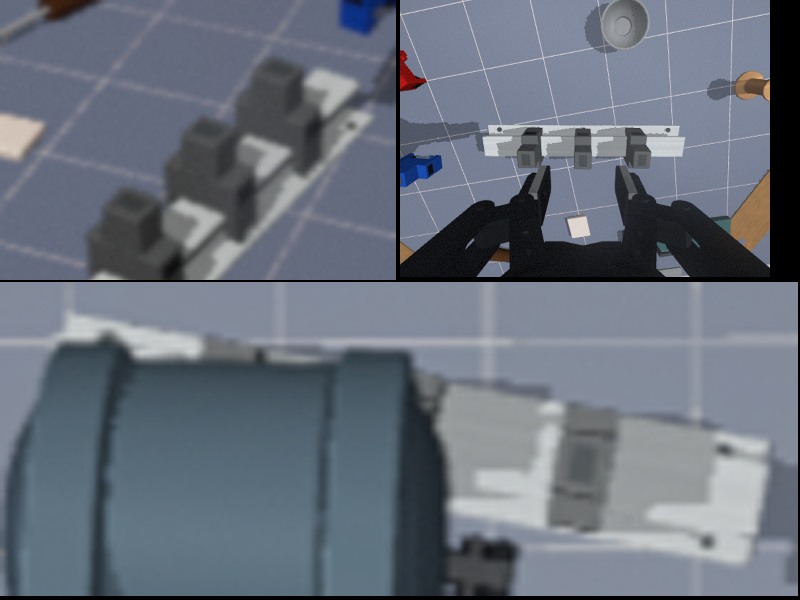

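The side view shows the block at (207,165), flat and level with the two fitted blocks and midway between them. The wrist view shows it at (582,147), square to the rail, with nothing else moved. I'm handing in.

```bash
python3 -c "
from cell import sign_off
print(sign_off())"
```

```text
the job is handed in; nothing more can be done
None
```

The grey stop block is clipped onto the rail midway between the two fitted blocks: it was hooked first, the foot latched and held against a gentle upward pull, then it was released and the job handed in at about 32 s; no verdict came back.

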